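# Push the sachet tin through the sprung flap of the refill box

### The arm

A 7-joint arm with a two-finger parallel gripper is mounted at the origin on a cart in front of the work surface, level with it; the furniture and walls round the work are solid. World frame = base frame: x ahead of the robot, y to its left, z up, the work surface at z = 0. Lengths are in m, angles in rad, forces in N, time in s.
With the tool pointing down it reaches from about 0.425 to 0.875 m from the base axis. Payload 4.7 kg.
Tool frame: the origin (TCP) lies midway between the tips of the shut fingers; the grasp point (between the pads) lies env.grip_depth behind it (env.grip_depth is the distance from the TCP to the grasp point, in m); z points along the fingers, y is the line along which they close (so a half turn about z gives the same grasp; the last joint's range is limited). The gripper opens to 85 mm and grips with 20 to 120 N. Pads are 22 mm wide; open, the fingers measure 114 mm over their backs; the gripper's body (76 mm by 85 mm) begins 54 mm behind the grasp point. The pads swing forward as they close: fully open they stand 13 mm farther back than shut.
Start: joints at [1.289, 0.321, -0.07, 1.45, 0.023, 1.371, -0.057], TCP at [0.189, -0.622, 0.231] pointing down, gripper open.
Joint ranges: [-2.86, 2.86], [-0.3, 2.09], [-1.38, 1.24], [0.06, 2.45], [-1.56, 4.7], [0.09, 2.05], [-2.69, 2.69]. Speed limits (rad/s): [2.57, 2.57, 3.14, 3.14, 3.14, 3.14, 3.14].

### API

Orientations are given as a unit quaternion [x, y, z, w].
In Python, from rig import env, read_camera, workorder gives the robot as it stands.
- The arm moves only by the tool servo_tool, never from a script. Its argument "series" is a list of rows, each a list of 3 entries, a list of its own where there are three numbers: the shift along the tool's x, y, z in mm, then the turn, a rotation vector about the tool's x, y, z in rad, then the finger opening in mm, from 0 to 85.4. In form: [[[x, y, z], [wx, wy, wz], claw], ...]. A call has 1 to 12 rows; each row shifts and turns the commanded pose from where the row before left it, along the tool's axes as they then stand; what a row does not reach is not made up. A row lasts 1/10 s, in which the tool goes at most 50 mm and 8.59 degrees, less where a joint would pass 70% of its speed; a pose out of reach is approached as far as the arm can. A call with a gripper value outside its range is refused whole. The fingers move at their own pace and stop on an object; "grip_force" is the grip in N (left out, the last holds). Time passes only in rows, so rows that do not move let the fingers close. It gives the time, the measured TCP pose, the force, the opening and the grip force at its end, in the units of the state.
- env.observe(): the state, without advancing time (a new reading comes with each control period).
- read_camera(name): name is "side" or "top" or "wrist"; returns a dict with "img" (480x640x3 uint8, blue, green, red), "intrinsics" (3x3 intrinsics, pixels), "extrinsics" (4x4, takes a point from camera to world coordinates); the wrist camera has in their place "tool_from_camera" (4x4, takes a point from camera to tool coordinates, whose origin is the TCP and whose axes are the flange's). Camera axes: x right, y down, z forward; pixel columns grow to the right and rows downward; lengths in m; the calibration is good to about 2 mm. A picture is of the moment at which its call begins: read the wrist's pose just before it. There is no depth.
- workorder.close_job(): hands the job in; it is judged then, once.
The state is a dict: "time_s": time; "q": joint angles; "joint_vel": joint speeds; "joint_torque": joint torques, N m; "tool_pos": TCP position; "eef_rot": TCP orientation; "wrist_force": force on the tool from outside, world axes, zero at the start; "ft_torque": the same for the moment, N m; "width": opening from 0.0 (shut) to 1.0 (fully open); "grasp_force": force on a finger pad.
Only numpy, scipy, OpenCV 4.12 (cv2) and the standard library are available. Lean on these libraries where they do the work, as an engineer would, in place of code of your own. Each camera call takes 0.05 s, during which the arm holds its last target. There are 200 camera calls.

### The job

The flat tin of sugar sachets goes back into the white refill box. With one fingertip press the orange thumb plate down so that the self-closing orange flap lifts, keep it held down, and with the other finger push the tin along the steel ledge under the open flap until it has dropped into the box; only then let the flap spring shut and move clear. Nothing is picked up: do not lift the tin, do not ram or pinch it with the flap, and leave the mug, the shaker and the steel cup where they stand.

Things in the scene. Friction and masses are not known exactly. Their poses are not given: they have to be found in the camera images.
- station: White refill box fixed on the worktop, 198 long (its x) x 131 wide (y) x 124 mm high. Origin on the worktop straight below the drop edge, midway between the side walls; x points along the ledge into the bin (away from the robot), y left, z up. The bin: x 0 to 86 mm, 104 wide, floor at z = 5 mm, roofed from x = 35 mm on (top z = 124 mm).
- drop_edge (a point): Middle of the edge where the steel ledge ends and the bin begins (station x = 0, z = 90 mm). The ledge is level, top at z = 90 mm, from station x = -108 to 0 mm, between two guide walls 104 mm apart that start at x = -100 and rise 22 mm above it, open above. A finger fits on the ledge between thumb plate and tin.
- axle (a point): Middle of the flap's axle, across the box at station x = -75, z = 96 mm. The flap is one lever on it: the thumb plate reaches 37 to 140 mm from the axle toward the robot, overhanging the worktop before the box; two side arms outside the guide walls carry the orange shutter 105 mm beyond the axle.
- thumb_plate (a point): Middle of the top of the thumb plate, 88.5 mm from the axle, moving with it. The plate is dark with an orange pad, 125 wide x 103 long x 4 mm thick. Shut, it slopes up toward the robot at 0.45 rad (far end 61 mm above the axle); fully pressed it is level, top at z = 98 mm, ending at station x = -112 mm, and a fingertip can slide along it.
- flap: The swinging lever: thumb plate, arms and orange panel (125 wide x 34 high x 4 mm thick); its origin lies on the axle, the panel's middle at its x = 105, z = 8 mm. Shut, the panel closes the mouth at station x = 30 mm, from 3 mm below to 31 mm above the ledge; fully open its lower edge is 43 mm above the ledge, at joint value 0.3 about 28 mm. Pushing it with the tin does not open it.
- flap_angle (a joint): Flap angle in rad: 0 = shut (thumb plate up), 0.45 = fully open (thumb plate level, on its stop). A spring shuts it; holding it open takes about 2 N at the plate's outer end, 5 to 7 N near the axle.
- tin: Flat open tin of red, white and green sachets, 69 (its x) x 90 (y) x 24 mm (walls solid to about 20 mm), about 0.12 kg. Origin at the centre of its underside, z up. It lies on the ledge, 69 mm side along it, centre 27 to 40 mm before the drop edge; it tips into the bin once its centre is past the edge and it is pushed on until its tail is about 8 mm from the edge.
- mug: Blue mug, 58 mm across and 49 high, handle to 86 mm; bystander. Origin at the centre of its underside.
- shaker: White cocoa shaker, 66 mm across, 97 high; bystander. Origin at the centre of its underside.
- cup: Steel dosing cup, 58 mm across, 52 high; bystander. Origin at the centre of its underside.
There are look-alikes about, which are no part of the job. Of the things that look like the tin, the smaller one is meant.

How it is judged:
By the outcome, as a careful person would: the job done as asked, in the order asked, and still so for the second after the job is handed in, with the robot touching nothing.
It also fails if it takes over 35 s, if anything falls off the work surface, if the arm or the gripper's body presses on something with over 40 N, if the wrist force passes 120 N, or if a joint passes its speed limit or range.

## Working session

There is one attempt and no reset: what is moved stays moved. The work goes in short steps, Python scripts to look and compute and a tool call to move; the robot and the scene stay as the last step left them, time stands still between calls to the robot, and variables do not carry over. Pictures are saved under pics/ and viewed, at most 12 in all, crops included, and the job is handed in when it is done.

Besides the shell and the picture viewer there is one more tool, called after "Call:" by a JSON object that holds its "name" and its "arguments". servo_tool: Moves the arm, as the interface text tells. Its arguments: {"type":"object","properties":{"series":{"type":"array","items":{"type":"array"}},"grip_force":{"type":"number"}},"required":["series"]}

```bash
mkdir -p pics; ls
python3 - <<'E'
from rig import env, read_camera
import cv2,numpy as np
np.set_printoptions(precision=4,suppress=True)
s=env.observe();print(s['time_s'],s['tool_pos'],s['eef_rot'],s['width'],env.grip_depth)
for n in('top','side'):
    c=read_camera(n);cv2.imwrite(f'pics/{n}0.png',c['img']);print(n,c['intrinsics'],c['extrinsics'])
print(read_camera('wrist')['tool_from_camera'])
E
```

```text
pics
0.0 [ 0.1893 -0.6213  0.2302] [ 0.9891  0.1474 -0.0002 -0.0009] 1.0008643466198317 0.0187
top [[590.2524   0.     313.7546]
 [  0.     590.2524 229.2138]
 [  0.       0.       1.    ]] [[ 0.0252 -0.9883  0.1505  0.3573]
 [-0.9995 -0.0281 -0.0172 -0.0515]
 [ 0.0212 -0.15   -0.9885  1.1918]
 [ 0.      0.      0.      1.    ]]
side [[593.546    0.     310.092 ]
 [  0.     593.546  243.1681]
 [  0.       0.       1.    ]] [[-0.9899 -0.0357  0.1372  0.3813]
 [-0.1407  0.3632 -0.921   0.9935]
 [-0.017  -0.931  -0.3646  0.5304]
 [ 0.      0.      0.      1.    ]]
[[-0.001  -0.9596 -0.2814  0.0711]
 [ 1.     -0.0009 -0.0003 -0.0004]
 [ 0.     -0.2814  0.9596 -0.1415]
 [ 0.      0.      0.      1.    ]]
```

View pics/top0.png

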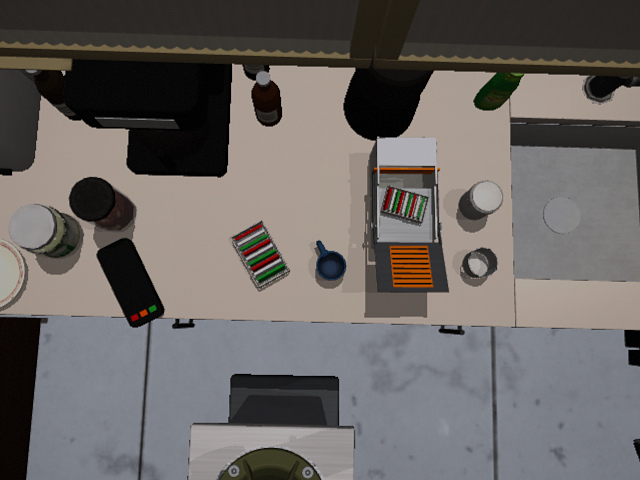

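View pics/side0.png

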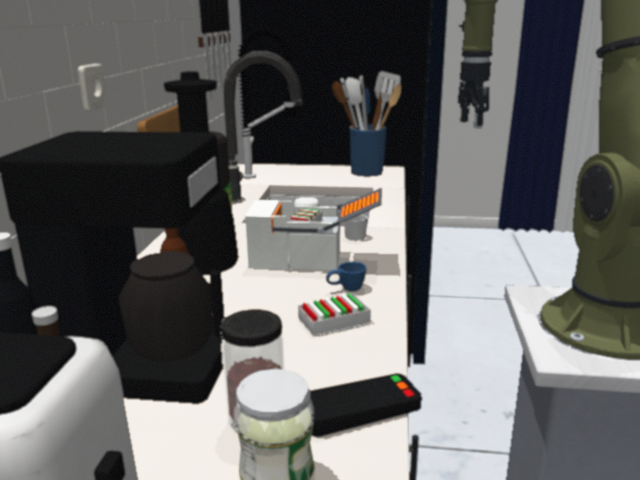

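The top view shows two tins. One is at (260,255): it lies on the worktop and is the larger look-alike. The other, at (405,204), is small and lies on the ledge between the guide walls, so it fits the description. The box roof is at (407,153), the orange panel at row 169 and the thumb plate at (411,267). The mug is at (330,263), the shaker at (481,200) and the cup at (479,264). I'll confirm the tin in one enlarged crop.

```bash
cat > h.py <<'E'
import numpy as np
def ray(c,px,z):
    K,E=c['intrinsics'],c['extrinsics']
    out=[]
    for u,v in np.atleast_2d(px):
        d=E[:3,:3]@np.linalg.inv(K)@[u,v,1];o=E[:3,3]
        out.append(o+d*(z-o[2])/d[2])
    return np.array(out)
E
python3 - <<'E'
from rig import read_camera
from h import ray
import cv2,numpy as np
np.set_printoptions(precision=4,suppress=True)
c=read_camera('top');im=c['img']
cv2.imwrite('pics/crop1.png',cv2.resize(im[130:300,350:510],None,fx=3.5,fy=3.5,interpolation=cv2.INTER_CUBIC))
hsv=cv2.cvtColor(im,cv2.COLOR_BGR2HSV)
# orange: panel + pad
m=cv2.inRange(hsv,(8,170,120),(20,255,255));m[:130]=0;m[300:]=0;m[:,:360]=0;m[:,460:]=0
p=np.argwhere(m[:185]>0);print('panel px',p[:,::-1].min(0),p[:,::-1].max(0))
q=np.argwhere(m>0);q=q[q[:,0]>220];print('pad px',q[:,::-1].min(0),q[:,::-1].max(0))
# tins: saturated red/green
t=cv2.inRange(hsv,(50,110,50),(75,255,255))|cv2.inRange(hsv,(0,130,80),(6,255,255))|cv2.inRange(hsv,(172,130,80),(180,255,255))
t=cv2.morphologyEx(t,cv2.MORPH_CLOSE,np.ones((11,11)))
for k in cv2.findContours(t,0,2)[0]:
    if cv2.contourArea(k)>300:
        r=cv2.minAreaRect(k);b=cv2.boxPoints(r)
        z=.11 if r[0][0]>350 else .025
        w=ray(c,b,z)[:,:2];print('tin?',r,w.mean(0),np.linalg.norm(w[0]-w[1]),np.linalg.norm(w[1]-w[2]),w.tolist())
E
```

```text
panel px [374 168] [439 169]
pad px [390 246] [432 286]
tin? ((258.84686279296875, 251.722412109375), (48.27754211425781, 30.43387222290039), 61.11341857910156) [0.487  0.0361] 0.060396749365048866 0.09687877176199061 [[0.5129143079626144, 0.08672458511428655], [0.5440382625487412, 0.034964882789164486], [0.4606641774494228, -0.014373320988065569], [0.4302374152830267, 0.03710626111188135]]
tin? ((404.42950439453125, 202.5145263671875), (35.87952423095703, 21.901325225830078), 14.931416511535645) [ 0.5775 -0.2388] 0.04205662406920974 0.06724142611841318 [[0.5649674030833722, -0.2010674322564433], [0.6057327577090449, -0.21140887752980725], [0.5899352455129351, -0.2767682532524362], [0.5493055292064672, -0.26606690668075617]]
```

View pics/crop1.png

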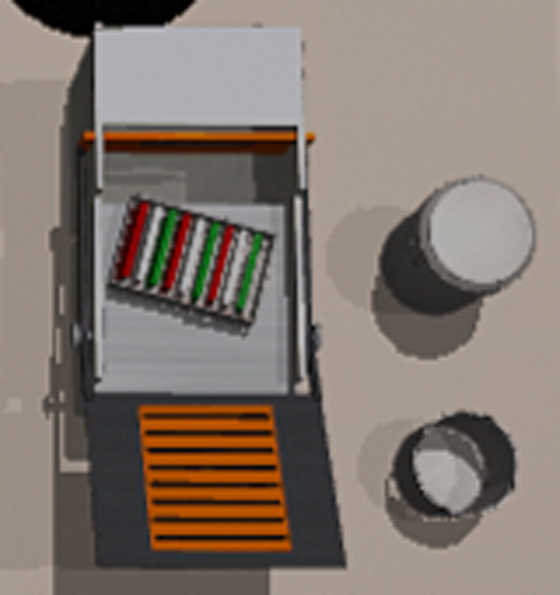

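The crop confirms it: the target is the small tin on the ledge, about 15° skewed with its right rear corner nearest the robot. The drop edge is at crop row ~205.

Run:
```python
from rig import read_camera,env
from h import ray
import numpy as np
np.set_printoptions(precision=4,suppress=True)
c=read_camera('top')
f=lambda l,z:ray(c,np.array(l)/3.5+[350,130],z)[:,:2]
R=f([(95,27),(301,27),(303,126),(97,126)],.124);P=f([(82,137),(314,137)],.121);D=f([(104,205),(283,205)],.09)
W=f([(97,195),(97,388),(303,195),(297,388)],.112)
T=f([(135,196),(273,233),(247,333-8),(107,290-6)],.112)
PL=ray(c,np.array([(97,566),(346,567)])/3.5+[350,130],.157)[:,:2]
print('roof',R,'panel',P,'drop',D,'tin',T,T.mean(0),'wall',W,'plate',PL,sep='\n')
# yaw from panel, roof edges
for a in(P,R[:2],R[2:][::-1],D,PL): v=a[0]-a[1];print('yaw',np.arctan2(-v[0],v[1]),np.linalg.norm(v),a.mean(0))
```

```text
roof
[[ 0.6971 -0.1847]
 [ 0.7006 -0.2958]
 [ 0.6459 -0.2965]
 [ 0.6425 -0.1863]]
panel
[[ 0.637  -0.1787]
 [ 0.6408 -0.3031]]
drop
[[ 0.6073 -0.1948]
 [ 0.6102 -0.293 ]]
tin
[[ 0.6077 -0.2086]
 [ 0.5897 -0.2828]
 [ 0.5393 -0.2687]
 [ 0.5593 -0.1939]]
[ 0.574  -0.2385]
wall
[[ 0.6077 -0.1881]
 [ 0.5033 -0.1891]
 [ 0.611  -0.299 ]
 [ 0.5063 -0.2952]]
plate
[[ 0.4075 -0.1841]
 [ 0.4103 -0.3092]]
yaw 0.030620542581449306 0.12444367001541884 [ 0.6389 -0.2409]
yaw 0.03182200201865169 0.11110672696544475 [ 0.6989 -0.2403]
yaw 0.030739801108429284 0.11028365862455737 [ 0.6442 -0.2414]
yaw 0.02988762825584181 0.09828256148173006 [ 0.6087 -0.2439]
yaw 0.022129318753162975 0.12508393979221755 [ 0.4089 -0.2467]
```

```bash
cat >> h.py <<'E'
from scipy.spatial.transform import Rotation as R
from rig import env
YAW=.028;E0=np.array([.609,-.242])
def goal(sx,sy,z):
    c,s=np.cos(YAW),np.sin(YAW);p=E0+np.array([[c,-s],[s,c]])@[sx,sy]
    return np.array([*p,z]),R.from_matrix(np.array([[-s,c,0],[c,s,0],[0,0,-1]]).T)
def st(s=None):
    s=s or env.observe();c,sn=np.cos(YAW),np.sin(YAW);p=np.array(s['tool_pos'])
    return np.r_[np.array([[c,sn],[-sn,c]])@(p[:2]-E0),p[2]]
E
python3 - <<'E'
from h import *
np.set_printoptions(precision=3,suppress=True)
s=env.observe();p=np.array(s['tool_pos']);r=R.from_quat(s['eef_rot'])
g,gr=goal(-.137,-.002,.185)
w=(r.inv()*gr).as_rotvec();print('g',g,'rot',w)
n=12;a0,a1=np.arctan2(p[1],p[0]),np.arctan2(g[1],g[0]);r0,r1=np.hypot(*p[:2]),np.hypot(*g[:2])
for i in range(1,n+1):
    t=i/n;a=a0+t*(a1-a0);rr=r0+t*(r1-r0);q=np.array([rr*np.cos(a),rr*np.sin(a),p[2]+t*(g[2]-p[2])])
    print((r.inv().apply(q-p)*1000).round(1));p=q;r=r*R.from_rotvec(w/n)
E
```

```text
g [ 0.472 -0.248  0.185] rot [-0.001 -0.    -1.303]
[ 42.2 -11.1   3.8]
[42.  -9.3  7. ]
[41.7 -7.5  8.8]
[41.4 -5.8  8.8]
[40.9 -4.1  7.3]
[40.4 -2.5  5.1]
[39.9 -0.9  3. ]
[39.3  0.6  1.4]
[38.6  2.1  0.5]
[37.9  3.5  0.2]
[37.1  4.9  0. ]
[36.3  6.2  0. ]
```

Call:
{"name": "servo_tool", "arguments": {"series": [[[42,-11,3.8],[0,0,-0.1086],85.4],[[42,-9.3,3.8],[0,0,-0.1086],85.4],[[41.7,-7.5,3.8],[0,0,-0.1086],85.4],[[41.4,-5.8,3.8],[0,0,-0.1086],85.4],[[40.9,-4.1,3.8],[0,0,-0.1086],85.4],[[40.4,-2.5,3.8],[0,0,-0.1086],85.4],[[39.9,-0.9,3.8],[0,0,-0.1086],85.4],[[39.3,0.6,3.8],[0,0,-0.1086],85.4],[[38.6,2.1,3.8],[0,0,-0.1086],85.4],[[37.9,3.5,3.8],[0,0,-0.1086],85.4],[[37,4.9,3.8],[0,0,-0.1086],85.4],[[36.3,6.2,3.8],[0,0,-0.1086],85.4]]}}

```text
time_s: 1.45
tool_pos: [0.4727, -0.2466, 0.1856]
eef_rot: [0.695, 0.719, 0.0, 0.0]
wrist_force: [-0.3, -0.0, -0.2]
width: 0.999
grasp_force: 0.0
```

Call:
{"name": "servo_tool", "arguments": {"series": [[[0,0,0],[0,0,0],85.4],[[0,0,0],[0,0,0],85.4]]}}

```text
time_s: 1.65
tool_pos: [0.4723, -0.2477, 0.1858]
eef_rot: [0.697, 0.718, -0.0, 0.0]
wrist_force: [-0.6, -1.0, 0.6]
width: 1.0
grasp_force: 0.0
```

```bash
cat > look.py <<'E'
import sys,cv2
from h import *
from rig import read_camera
np.set_printoptions(precision=4,suppress=True)
s=env.observe();g,gr=goal(0,0,0)
print(s['time_s'],'station tcp',st(s),'rot err',(R.from_quat(s['eef_rot']).inv()*gr).as_rotvec(),'F',s['wrist_force'],s['width'])
a=sys.argv[1]
t=read_camera('top')['img'][110:310,330:530];d=read_camera('side')['img'][130:290,220:420]
cv2.imwrite(f'pics/{a}.png',np.hstack([cv2.resize(x,(400,int(400*x.shape[0]/200)),interpolation=2) if x.shape[0]==200 else cv2.resize(x[:, :],(400,400),interpolation=2) for x in(t,d)]))
E
python3 look.py a1
```

```text
1.65 station tcp [-0.1368 -0.0018  0.1858] rot err [-0.0002  0.0007  0.0017] F [-0.5832 -1.0408  0.641 ] 1.0004713400800613
```

View pics/a1.png

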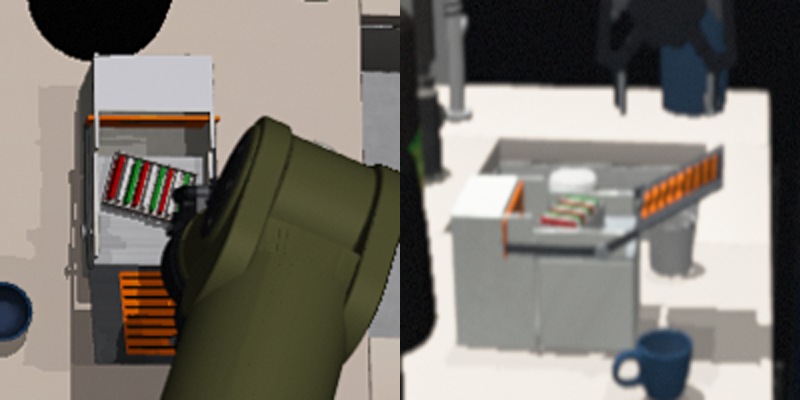

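The gripper is over the box with its fingers along the ledge. In the side view the front fingertip is at about (331,174) and the rear one at (382,172), in full-image pixels. Next I check the fingertip height and spacing.

Run:
```python
from h import *
from rig import read_camera
np.set_printoptions(precision=4,suppress=True)
c=read_camera('side');K,E=c['intrinsics'],c['extrinsics']
for sx in(-.0425,-.057,.0425,.057):
    p=goal(-.137+sx,-.002,.199)[0];q=E[:3,:3].T@(p-E[:3,3]);print(sx,(K@q/q[2])[:2])
```

```text
-0.0425 [371.9755 175.725 ]
-0.057 [378.7853 175.8121]
0.0425 [332.4012 175.2184]
0.057 [325.7085 175.1327]
```

Call:
{"name": "servo_tool", "arguments": {"series": [[[0,0,15],[0,0,0],85.4],[[0,0,15],[0,0,0],85.4],[[0,0,12],[0,0,0],85.4],[[0,0,10],[0,0,0],85.4],[[0,0,10],[0,0,0],85.4],[[0,0,8],[0,0,0],85.4],[[0,0,8],[0,0,0],85.4],[[0,0,0],[0,0,0],85.4]]}}

```text
time_s: 2.6
tool_pos: [0.4719, -0.2481, 0.1067]
eef_rot: [0.697, 0.717, -0.0, -0.0]
wrist_force: [-0.3, 1.2, 2.3]
width: 0.998
grasp_force: 0.6
```

```bash
python3 look.py a2
```

```text
2.6 station tcp [-0.1373 -0.0023  0.1067] rot err [-0.0007 -0.0006  0.0004] F [-0.2574  1.1539  2.2931] 0.9978990408405528
```

View pics/a2.png

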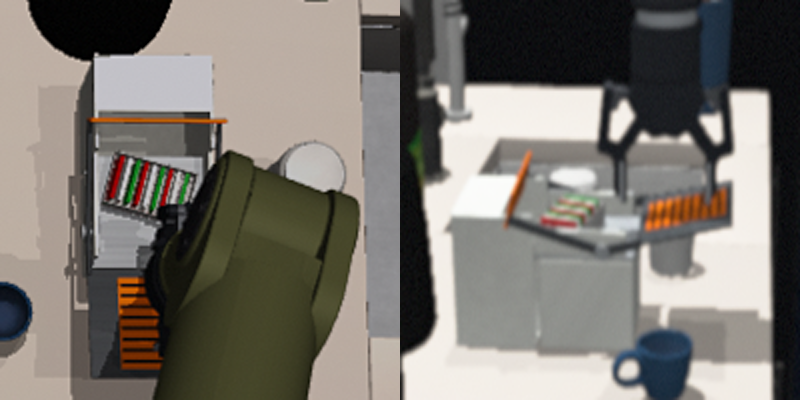

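The flap is half open, with the rear finger on the pad and the front finger behind the tin and clear of it. In the side crop the front tip spans about x 618–627 and looks thinner than the knuckle above it (~605). I'll check the finger thickness and the tin close up with the wrist camera, since they set the reach.

Call:
{"name": "servo_tool", "arguments": {"series": [[[0,0,8],[0,0,0],85.4],[[0,0,8],[0,0,0],85.4],[[0,0,5],[0,0,0],85.4],[[0,0,2],[0,0,0],85.4],[[0,0,0],[0,0,0],85.4]]}}

```text
time_s: 3.2
tool_pos: [0.4718, -0.2486, 0.0847]
eef_rot: [0.697, 0.717, -0.0, -0.0]
wrist_force: [-1.9, -1.6, 3.5]
width: 1.003
grasp_force: 1.6
```

Run:
```python
from h import *
from rig import read_camera
import cv2
s=env.observe();print(st(s),s['wrist_force'],s['q'])
c=read_camera('wrist');cv2.imwrite('pics/w1.png',c['img']);print(c['intrinsics'])
c2=read_camera('side');cv2.imwrite('pics/s3.png',cv2.resize(c2['img'][150:260,260:420],None,fx=5,fy=5,interpolation=2))
```

```text
[-0.13735558 -0.00272441  0.08465659] [-1.94242386 -1.61071662  3.46094016] [ 0.87781075  0.23479178 -0.49189898  1.89504235  0.12816156  1.04311498
  0.36053209]
[[357.37307204   0.         321.12471179]
 [  0.         357.37307204 238.51794225]
 [  0.           0.           1.        ]]
```

View pics/w1.png

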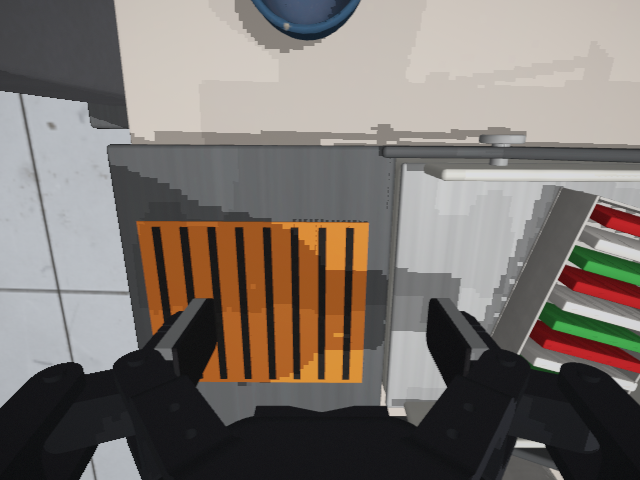

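View pics/s3.png

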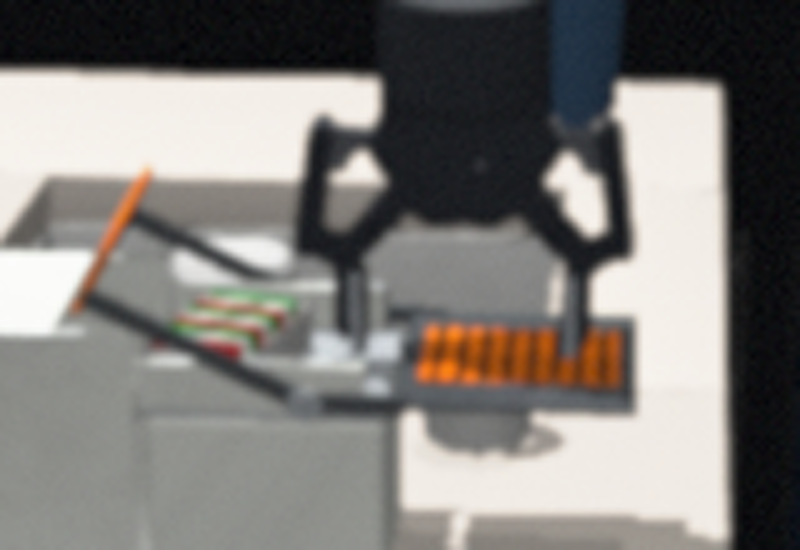

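The wrist view shows the plate level, with its end at u≈388. The rear tip is on the pad at about (190–215,298), the front tip at about (428–455,300) is over the bare ledge, and the tin's tail wall runs from (560,190) to (490,350). The side view shows the knuckles bulging about 15 mm beyond the tips, which matters near the raised panel. I'll get the tip thickness from pixel rows.

Run:
```python
import cv2
g=cv2.imread('pics/w1.png')
for v in (296,302,308,316):
    print(v,'L',[int(x.mean()) for x in g[v,176:222:2]],'R',[int(x.mean()) for x in g[v,420:476:2]])
```

```text
296 L [91, 90, 90, 91, 90, 77, 24, 23, 25, 51, 91, 91, 92, 91, 92, 91, 92, 91, 82, 25, 24, 24, 41] R [132, 131, 116, 115, 114, 117, 118, 118, 117, 116, 113, 112, 113, 113, 113, 117, 118, 116, 114, 149, 187, 193, 195, 194, 195, 196, 193, 193]
302 L [91, 91, 90, 91, 91, 86, 21, 69, 86, 86, 87, 86, 86, 81, 21, 20, 19, 18, 17, 23, 22, 24, 21] R [132, 126, 115, 114, 97, 17, 17, 16, 19, 19, 86, 87, 86, 86, 86, 86, 92, 115, 114, 182, 193, 194, 194, 194, 196, 194, 191, 192]
308 L [103, 103, 103, 99, 91, 87, 86, 86, 86, 86, 86, 81, 21, 18, 18, 15, 17, 16, 17, 22, 23, 22, 23] R [131, 115, 114, 114, 75, 17, 18, 16, 18, 17, 21, 20, 68, 87, 86, 86, 86, 86, 85, 192, 193, 193, 194, 194, 195, 191, 191, 192]
316 L [24, 30, 85, 86, 86, 86, 86, 86, 86, 32, 20, 18, 16, 19, 17, 18, 18, 17, 15, 20, 26, 27, 27] R [125, 115, 113, 114, 16, 15, 16, 14, 16, 17, 15, 17, 17, 20, 27, 85, 86, 86, 86, 86, 85, 86, 46, 25, 22, 26, 57, 174]
```

Tip-over-tip span comes out at about 106 mm (±53), so the rear tip leaves the plate at C≈−59 mm, where the tail is at about −6 mm. That is just enough. I'll hold the flap slightly below full opening so the panel clears the knuckles, and slide forward.

Call:
{"name": "servo_tool", "arguments": {"series": [[[0,6,0],[0,0,0],85.4],[[0,6,-0.5],[0,0,0],85.4],[[0,6,-0.5],[0,0,0],85.4],[[0,6,-0.5],[0,0,0],85.4],[[0,5,-0.5],[0,0,0],85.4],[[0,5,0],[0,0,0],85.4],[[0,5,0],[0,0,0],85.4],[[0,5,0],[0,0,0],85.4],[[0,5,0],[0,0,0],85.4],[[0,0,0],[0,0,0],85.4]]}}

```text
time_s: 4.3
tool_pos: [0.5222, -0.2469, 0.0869]
eef_rot: [0.697, 0.717, 0.0, 0.001]
wrist_force: [-1.1, -0.6, 2.3]
width: 1.001
grasp_force: 1.5
```

```bash
cat > lk.py <<'E'
from h import *
from rig import read_camera
import cv2,sys
np.set_printoptions(precision=4,suppress=True)
s=env.observe();print(s['time_s'],st(s),s['wrist_force'])
w=read_camera('wrist')['img'];d=read_camera('side')['img'][150:260,240:400];t=read_camera('top')['img'][120:240,360:460]
cv2.imwrite('pics/%s.png'%sys.argv[1],np.vstack([cv2.resize(w[150:400],(640,250)),np.hstack([cv2.resize(d,(440,302),interpolation=2),cv2.resize(t,(200,302),interpolation=2)])]))
E
python3 lk.py b1
```

```text
4.3 [-0.0869 -0.0024  0.0869] [-1.1153 -0.5992  2.2592]
```

View pics/b1.png

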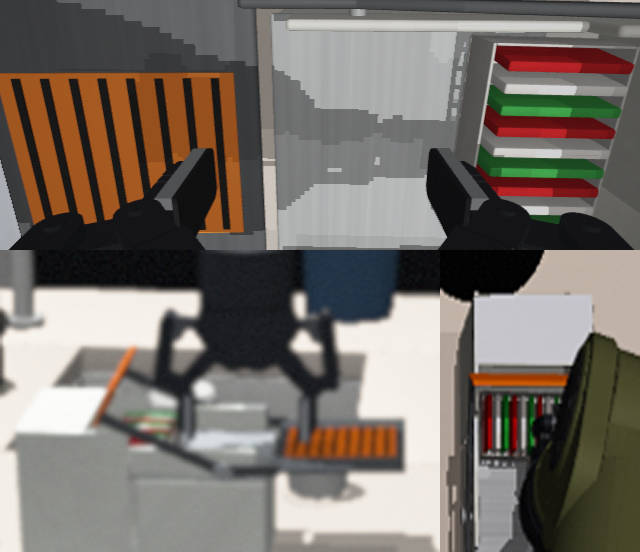

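The tin has squared up and the flap is held open. The plate end is at u≈263, about 29 mm ahead of the rear tip's outer edge (u≈190), which matches the geometry. I'll carry on.

Call:
{"name": "servo_tool", "arguments": {"series": [[[0,4,-0.5],[0,0,0],85.4],[[0,4,-0.5],[0,0,0],85.4],[[0,4,0],[0,0,0],85.4],[[0,4,0],[0,0,0],85.4],[[0,4,0],[0,0,0],85.4],[[0,0,0],[0,0,0],85.4]]}}

```text
time_s: 5.05
tool_pos: [0.5418, -0.2469, 0.0882]
eef_rot: [0.697, 0.717, -0.0, 0.001]
wrist_force: [-0.8, -2.9, 3.3]
width: 1.002
grasp_force: 2.0
```

```bash
python3 lk.py b2
```

```text
5.05 [-0.0674 -0.003   0.0882] [-0.8358 -2.8565  3.3341]
```

View pics/b2.png

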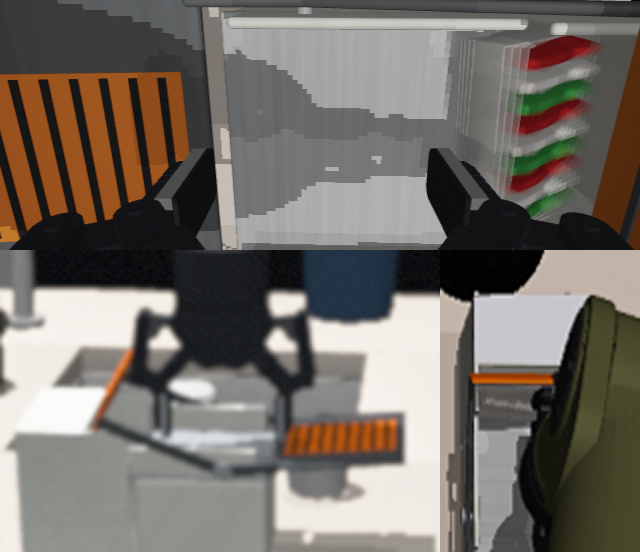

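In the wrist frame the tin is blurred and tipping in at about (550,120). The top frame 0.1 s later shows the ledge empty. I'll let it settle while still holding the plate and check that before releasing.

Call:
{"name": "servo_tool", "arguments": {"series": [[[0,0,0],[0,0,0],85.4],[[0,0,0],[0,0,0],85.4],[[0,0,0],[0,0,0],85.4],[[0,0,0],[0,0,0],85.4],[[0,0,0],[0,0,0],85.4]]}}

```text
time_s: 5.7
tool_pos: [0.5416, -0.2468, 0.0879]
eef_rot: [0.697, 0.717, 0.0, 0.001]
wrist_force: [-0.2, -4.3, 4.3]
width: 1.0
grasp_force: 1.9
```

```bash
python3 lk.py b3
```

```text
5.7 [-0.0675 -0.0029  0.0879] [-0.2351 -4.2921  4.3335]
```

View pics/b3.png

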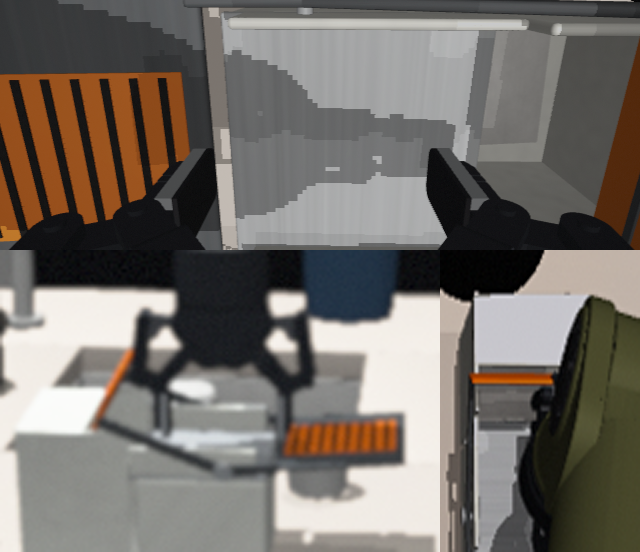

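The ledge is empty and the tin has dropped into the bin, with the flap still held. I'll slide back along the plate, raise so the flap shuts gently, then go clear.

Call:
{"name": "servo_tool", "arguments": {"series": [[[0,-10,0],[0,0,0],85.4],[[0,-12,0],[0,0,0],85.4],[[0,-12,0],[0,0,0],85.4],[[0,-12,0],[0,0,0],85.4],[[0,-12,0],[0,0,0],85.4],[[0,-6,-2],[0,0,0],85.4],[[0,0,-8],[0,0,0],85.4],[[0,0,-10],[0,0,0],85.4],[[0,0,-10],[0,0,0],85.4],[[0,0,-10],[0,0,0],85.4],[[0,0,-10],[0,0,0],85.4],[[0,0,-15],[0,0,0],85.4]]}}

```text
time_s: 7.05
tool_pos: [0.4767, -0.2478, 0.1531]
eef_rot: [0.697, 0.717, -0.0, -0.001]
wrist_force: [-0.2, 0.6, 0.3]
width: 0.999
grasp_force: 0.0
```

Call:
{"name": "servo_tool", "arguments": {"series": [[[0,0,-25],[0,0,0],85.4],[[0,0,-30],[0,0,0],85.4],[[-20,0,-20],[0,0,0],85.4],[[-40,0,0],[0,0,0],85.4],[[-40,0,0],[0,0,0],85.4],[[-40,0,0],[0,0,0],85.4],[[-30,0,0],[0,0,0],85.4],[[-20,0,0],[0,0,0],85.4],[[0,0,0],[0,0,0],85.4],[[0,0,0],[0,0,0],85.4]]}}

```text
time_s: 8.05
tool_pos: [0.4825, -0.4375, 0.2278]
eef_rot: [0.697, 0.717, 0.0, -0.0]
wrist_force: [0.5, 0.8, -0.8]
width: 0.999
grasp_force: 0.0
```

Run:
```python
from rig import read_camera,env
import cv2,numpy as np
s=env.observe();print(s['time_s'],s['tool_pos'],s['wrist_force'])
a=cv2.imread('pics/top0.png');c=read_camera('top')['img'];hsv=cv2.cvtColor(c,cv2.COLOR_BGR2HSV)
m=cv2.inRange(hsv,(8,170,120),(20,255,255));p=np.argwhere(m[130:185,360:460]>0)+[130,360];q=np.argwhere(m[220:300,360:460]>0)+[220,360]
print('panel',p.min(0),p.max(0),'pad',q.min(0),q.max(0))
for n,(u,v) in dict(mug=(330,263),shaker=(481,200),cup=(479,264)).items():
    print(n,cv2.absdiff(a,c)[v-22:v+22,u-22:u+22].mean().round(1))
sd=read_camera('side')['img'][150:330,240:400];cv2.imwrite('pics/end.png',np.hstack([cv2.resize(c[110:310,300:520],(440,400)),cv2.resize(sd,(356,400))]))
```

```text
8.05 [ 0.48248933 -0.43747041  0.227825  ] [ 0.52784464  0.81452775 -0.81443098]
panel [168 374] [169 439] pad [246 390] [286 432]
mug 1.0
shaker 0.9
cup 7.7
```

View pics/end.png

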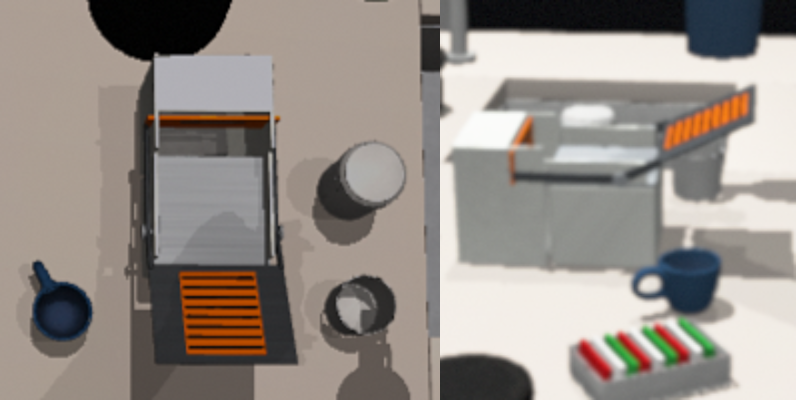

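The flap is shut, with the panel and pad on the same pixels as at the start. The ledge is empty and the bystanders haven't moved; the cup's small pixel change is the arm's shadow.

```bash
python3 -c "
from rig import workorder
print(workorder.close_job())"
```

```text
the job is handed in; nothing more can be done
None
```

The tin dropped into the refill box while the flap was held open, the flap then sprang shut, the mug, shaker and cup stayed where they were, and I handed the job in at about 8 s with the arm clear.

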